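Hook the offcut tray out from under the saw's ledge

ROBOT

A 6-joint arm with a two-finger parallel gripper is mounted at the origin on the work surface. World frame = base frame: x ahead of the robot, y to its left, z up, the work surface at z = 0. Lengths are in m, angles in rad, forces in N, time in s.
With the tool pointing down it reaches from about 0.275 to 0.75 m from the base axis. Payload 10.2 kg.
Tool frame: the origin (TCP) lies midway between the tips of the shut fingers; the grasp point (between the pads) lies 19 mm behind it (env.hold_point_z is the distance from the TCP to the grasp point, in m); x points along the fingers, z is the direction in which the jaws open and shut, and the axes are right-handed (so a half turn about x gives the same grasp; the last joint's range is limited). The gripper opens to 85 mm and grips with 20 to 120 N. Pads are 22 mm wide; open, the fingers measure 114 mm over their backs; the gripper's body (76 mm by 85 mm) begins 54 mm behind the grasp point. The pads swing forward as they close: fully open they stand 13 mm farther back than shut.
Start: joints at [-1.519, 0.313, 1.498, -0, 1.331, -0.223], TCP at [0.142, -0.505, 0.231] pointing down, gripper open.
Joint ranges: [-2.94, 2.94], [-0.97, 2.17], [0.19, 2.56], [-1.23, 4.37], [0.02, 3.11], [-2.88, 2.88]. Speed limits (rad/s): [2.39, 2.39, 3.01, 3.14, 3.14, 3.14].

INTERFACE

Orientations are given as a unit quaternion [x, y, z, w].
In Python, from bench import env, kinematics, monitor, eyes, job gives the robot as it stands. The module is installed in compiled form; this text tells all that it offers. Calls block until the motion is done:
- env.reach(position, orientation): joint-space move of the TCP to a pose.
- env.movel(position, velocity=0.15, frame=None, guard=None): straight line of the TCP; frame=None keeps the orientation; velocity is the mean speed in m/s. With guard (N) it stops when the force on the tool has changed by that much, and returns True; else False.
- env.set_joints(angles): joint-space move.
- env.release() and env.close_gripper(effort=None): open the fingers fully, or close them until they stop; effort is the grip in N (None keeps the last).
- env.hold(seconds).
- kinematics.ik(position, orientation): joint angles nearest the present ones, or None.
- monitor.sense(): the state.
- eyes.grab_frame(name): name is "scene" or "top" or "wrist"; returns a dict with "frame" (384x512x3 uint8, red, green, blue), "mtx" (3x3 intrinsics, pixels), "view" (4x4, takes a point from world to camera coordinates). Camera axes: x right, y down, z forward; pixel columns grow to the right and rows downward; lengths in m; the calibration is good to about 2 mm. A picture is of the moment at which its call begins. There is no depth.
A pose or a line that the arm cannot do raises env.MotionError and nothing moves.
- job.hand_in(): hands the job in, once; it reports no verdict.
The state is a dict: "clock": time; "joints": joint angles; "qvel": joint speeds; "joint_efforts": joint torques, N m; "position": TCP position; "ee_rot": TCP orientation; "contact_force": force on the tool from outside, world axes, zero at the start; "ft_torque": the same for the moment, N m; "finger_gap": opening from 0.0 (shut) to 1.0 (fully open).
Only numpy, scipy, OpenCV 4.12 (cv2) and the standard library are available. Lean on these libraries where they do the work, as an engineer would, in place of code of your own. Each camera call takes 0.05 s, during which the arm holds its last target.

TASK

Pick up the blue-handled hooked rod, reach it under the steel ledge of the saw frame, drop its hook into the hidden pull eye of the orange offcut tray and pull with it until the whole eye stands clear in front of the ledge. Then set the rod down on the bench and let it go (it may stay in the eye). Leave the grey tray in, and do not disturb the jar or the wooden block.

Things in the scene. Friction and masses are not known exactly. Their poses are not given: they have to be found in the camera images.
- hook_grip (a point): Hooked rod: blue grip with two black bands (100 long, 32 wide, 56 high, flat on the bench); from one end a 10 mm steel rod runs level (40 to 50 above the bench), then bends straight down into a peg. It stands left or right, before the saw frame; 0.15 to 0.3 kg. This point: mid-grip, 30 above its underside; balance point within 30 of it. x axis along the rod to the hook, z up; peg axis 140 ahead.
- hook_tip (a point): Lower end of the hook peg (10 diameter, 40 free below the rod), 140 ahead of hook_grip along x and 30 below it, level with the grip's underside.
- orange_eye (a point): Centre of the orange tray's pull eye: flat steel ring, hole 36, outside 52, 14 to 22 above the bench, under the ledge 30 to 42 behind its front edge, on the tray's centre line. Open orange-red tray 200 x 125, rim 64 high, seen from above behind the ledge; its front wall is 40 behind this point. x points in under the ledge, z up; it slides along x only, drags about 2.5 N, stops 43 before the edge.
- grey_eye (a point): The same eye on the plain grey tray beside it (same size, 150 to one side; which tray is left or right varies). Must stay in.
- ledge_edge (a point): Middle of the lower front edge of the saw frame's steel ledge, 110 above the bench: a level plate 330 wide (y), 90 deep (x, pointing in under it, away from the robot), 15 thick, black strip along its front edge. Below it the space is free up to the eyes and tray fronts, between side plates 8 thick at its ends.
- jar_mid (a point): Bystander: closed green glass jar, 64 diameter, 100 high; this point is half-way up.
- block_mid (a point): Bystander: plain wooden push block, 160 x 60 x 45 high; this point is its centre. (A putty knife also lies on the bench, on the side where the rod is not.)
Not all that is in view belongs to the job. What is shaped like the part that bears hook_grip but turquoise is not meant.

How it is judged:
On the way, in this order (a step that is already met when the one before it is completed fails the run):
1. the hook peg is down in the eye of the orange tray, under the ledge (horizontal distance between hook_tip and orange_eye below 0.018 m and z of hook_tip in the frame of orange_eye below 0 m and x of orange_eye in the frame of ledge_edge above 0 m), for 0.1 s.
2. the eye has come out in front of the ledge with the hook still in it (x of orange_eye in the frame of ledge_edge below -0.02 m and horizontal distance between hook_tip and orange_eye below 0.02 m and z of hook_tip in the frame of orange_eye below 0.004 m), for 0.1 s.
At the end, for the whole second after the job is handed in: The centre of the orange tray's eye is at least 20 mm in front of the ledge's front edge, the grey tray is within 10 mm of where it was, and the hooked rod rests low on the bench (middle of its grip below 60 mm), let go and still (x of orange_eye in the frame of ledge_edge below -0.02 m and distance of grey_eye from where it was at the start of the episode below 0.01 m and height (world z) of hook_grip below 0.06 m and linear speed of hook below 0.02 m/s); the robot touches nothing.
It fails at once if the grey tray is moved by more than 15 mm (distance of grey_eye from where it was at the start of the episode above 0.015 m).
It fails at once if the jar is moved by more than 20 mm (distance of jar_mid from where it was at the start of the episode above 0.02 m).
It fails at once if the wooden block is moved by more than 20 mm (distance of block_mid from where it was at the start of the episode above 0.02 m).
It also fails if it takes over 50 s, if anything falls off the work surface, if the arm or the gripper's body presses on something with over 40 N, if the wrist force passes 120 N, or if a joint passes its speed limit or range.

## Working session

There is one attempt and no reset: what is moved stays moved. The work goes in short steps, each a Python script; the robot and the scene stay as the last script left them, time stands still between calls to the robot, and variables do not carry over. Pictures are saved under pics/ and viewed, and the job is handed in when it is done.

```bash
mkdir -p pics && ls
python3 - <<'E'
from bench import env,kinematics,monitor,eyes,job
import cv2,numpy as np,pickle
s=monitor.sense();print(s)
d={}
for n in ["scene","top","wrist"]:
    f=eyes.grab_frame(n);d[n]=f
    cv2.imwrite(f"pics/{n}0.png",cv2.cvtColor(f["frame"],cv2.COLOR_RGB2BGR))
pickle.dump(d,open("f0.pkl","wb"))
for n in d: print(n,d[n]["mtx"].tolist(),np.round(d[n]["view"],4).tolist())
print(env.hold_point_z)
E
```

```text
pics
{'clock': 0.0, 'joints': array([-1.51941340e+00,  3.13453556e-01,  1.49842094e+00, -2.36669728e-05,
        1.33102776e+00, -2.23413313e-01]), 'qvel': array([ 1.27486098e-03,  6.77520966e-04, -3.91019978e-05,  1.37880085e-03,
        5.73337346e-04, -5.01446891e-05]), 'joint_efforts': array([ 3.31377505e-04, -4.12266719e+01, -2.59740257e+01, -1.36711869e-04,
        4.14709808e-03, -3.56553869e-06]), 'position': array([ 0.14242131, -0.50504387,  0.23073934]), 'ee_rot': array([ 0.42715216,  0.56407633, -0.42645398,  0.56346777]), 'contact_force': array([0.40226583, 0.433481  , 0.44635904]), 'ft_torque': array([0.05762061, 0.0798363 , 0.02890247]), 'finger_gap': 0.9977662882597957}
scene [[436.17298184407133, 0.0, 253.15757073109828], [0.0, 436.17298184407133, 176.4184294463193], [0.0, 0.0, 1.0]] [[-0.8826, 0.4701, 0.0015, 0.4737], [0.2592, 0.4893, -0.8327, -0.0515], [-0.3922, -0.7345, -0.5538, 1.7017], [0.0, 0.0, 0.0, 1.0]]
top [[493.5489563282294, 0.0, 252.79269826540124], [0.0, 493.5489563282294, 187.41342390831335], [0.0, 0.0, 1.0]] [[-0.008, -1.0, -0.0005, 0.0117], [-0.9792, 0.0079, -0.2027, 0.543], [0.2027, -0.0011, -0.9792, 1.7613], [0.0, 0.0, 0.0, 1.0]]
wrist [[312.29226042551954, 0.0, 252.8475814530347], [0.0, 312.29226042551954, 193.3656541732488], [0.0, 0.0, 1.0]] [[0.2708, -0.9626, -0.0024, -0.5241], [-0.9107, -0.257, 0.3234, -0.0413], [-0.3119, -0.0854, -0.9463, 0.3814], [0.0, 0.0, 0.0, 1.0]]
0.0187
```

View pics/scene0.png

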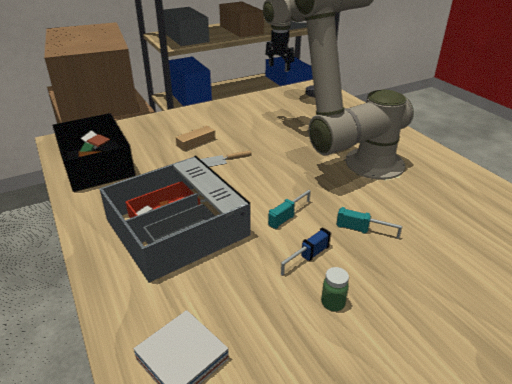

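View pics/top0.png

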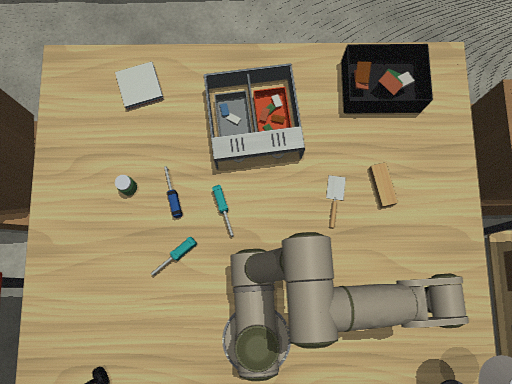

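View pics/wrist0.png

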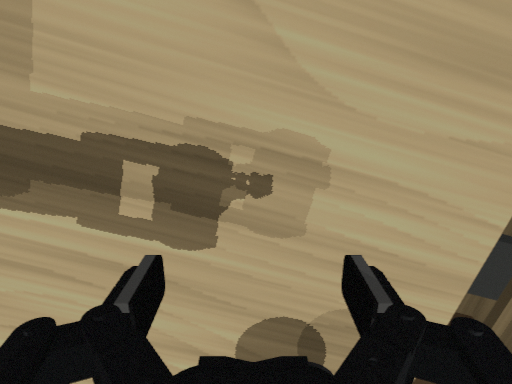

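Candidates for the rod in the top view are the blue grip (174,200), turquoise (221,200) and turquoise (182,250). The job wants the blue one with black bands at (174,200). I'll check it in close crops.

Run:
```python
import cv2
a=cv2.imread("pics/top0.png")
cv2.imwrite("pics/topc1.png",cv2.resize(a[155:230,105:245],None,fx=5.5,fy=5.5,interpolation=cv2.INTER_CUBIC))
cv2.imwrite("pics/topc2.png",cv2.resize(a[60:175,195:315],None,fx=5,fy=5,interpolation=cv2.INTER_CUBIC))
a=cv2.imread("pics/scene0.png")
cv2.imwrite("pics/scc1.png",cv2.resize(a[215:315,260:370],None,fx=6,fy=6,interpolation=cv2.INTER_CUBIC))
cv2.imwrite("pics/scc2.png",cv2.resize(a[150:285,95:255],None,fx=4.4,fy=4.4,interpolation=cv2.INTER_CUBIC))
```

```text
(no output)
```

View pics/topc1.png

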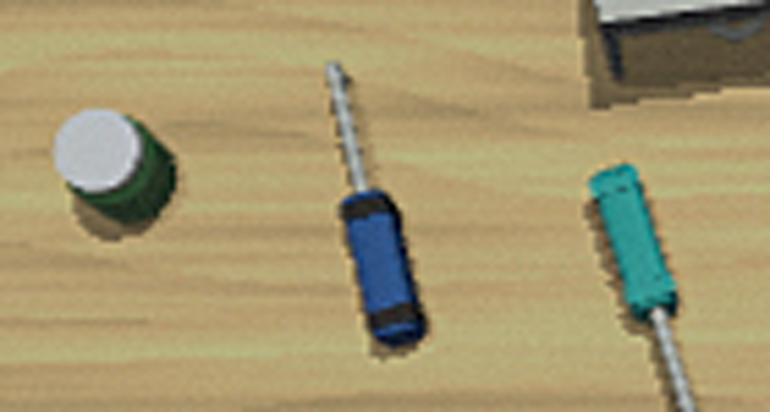

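View pics/topc2.png

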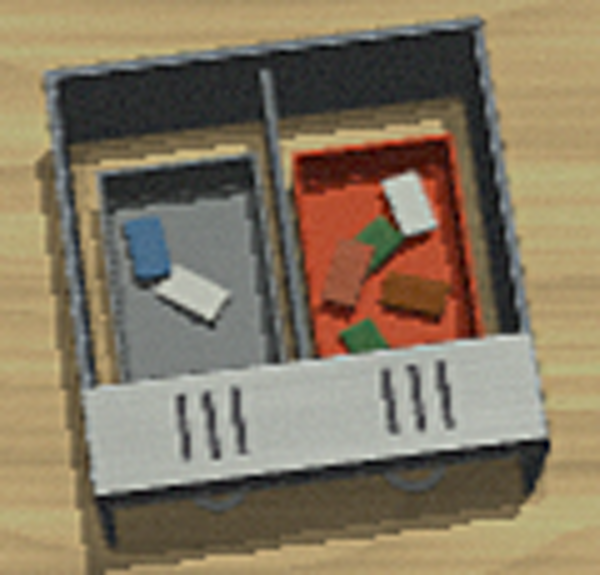

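View pics/scc1.png

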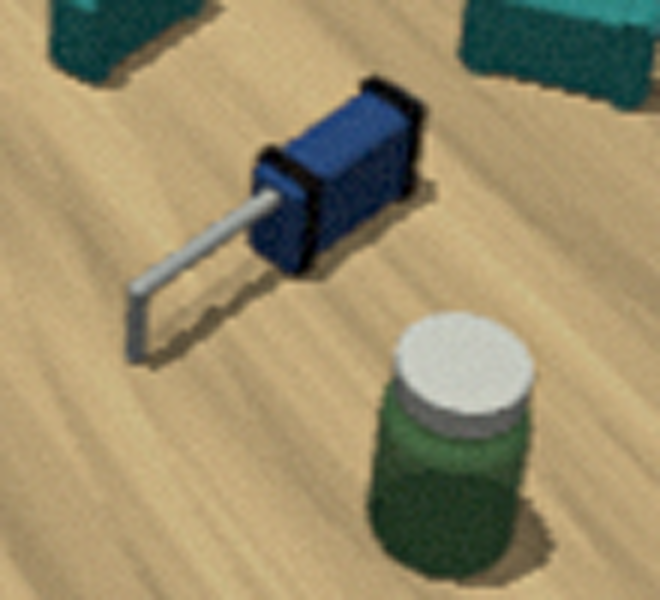

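View pics/scc2.png

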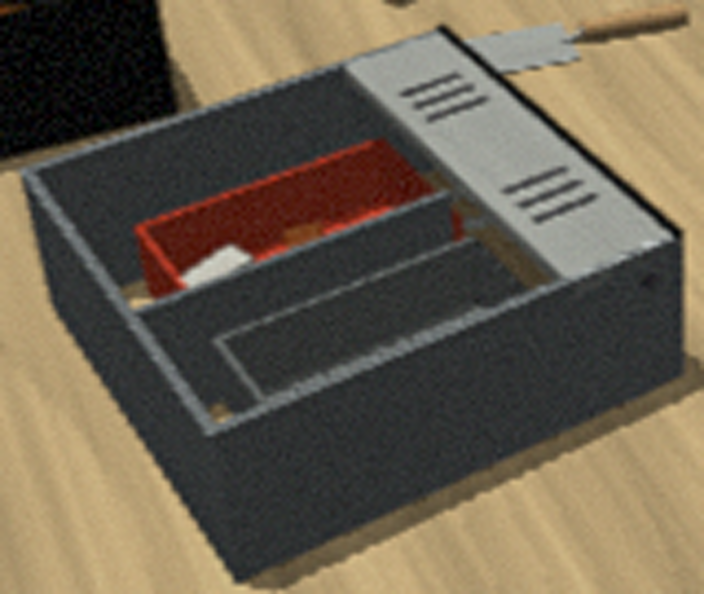

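The blue grip with black bands at top (174,200) is confirmed. Its hook points away from the robot, and the peg top is at about (165.7,167.5). Next, coarse positions.

```bash
cat > h.py <<'E'
import numpy as np,cv2,pickle
def ray(f,u,v,z):
    V=np.array(f["view"]);R=V[:3,:3];t=V[:3,3]
    c=-R.T@t; d=R.T@np.linalg.inv(f["mtx"])@np.array([u,v,1.]);return c+d*(z-c[2])/d[2]
def proj(f,p):
    V=f["view"];q=f["mtx"]@(V[:3,:3]@np.array(p)+V[:3,3]);return q[:2]/q[2]
def tri(obs):
    A=[];b=[]
    for f,u,v in obs:
        V=np.array(f["view"]);R=V[:3,:3];c=-R.T@V[:3,3];d=R.T@np.linalg.inv(f["mtx"])@np.array([u,v,1.]);d/=np.linalg.norm(d)
        P=np.eye(3)-np.outer(d,d);A.append(P);b.append(P@c)
    A=np.vstack(A);b=np.hstack(b);x=np.linalg.lstsq(A,b,rcond=None)[0];return x,np.linalg.norm(A@x-b)
E
python3 - <<'E'
from h import *
np.set_printoptions(precision=4,suppress=True)
d=pickle.load(open("f0.pkl","rb"));T=d["top"];S=d["scene"]
c1=lambda u,v,z:ray(T,105+(u+.5)/5.5-.5,155+(v+.5)/5.5-.5,z)
c2=lambda u,v,z:ray(T,195+(u+.5)/5-.5,60+(v+.5)/5-.5,z)
for n,p in dict(pegtop=c1(334,70,.05),rodin=c1(361,188,.048),gripfar=c1(369,200,.056),gripnear=c1(397,330,.056),jar=c1(97,150,.1),
 FL=c2(97,492,.125),FR=c2(548,440,.125),BL=c2(85,388,.125),BR=c2(530,335,.125),
 oTL=c2(295,152,.064),oTR=c2(446,135,.064),oR2=c2(482,335,.064),
 gTL=c2(100,175,.064),gTR=c2(252,156,.064),ringO=c2(415,490,.018),ringG=c2(222,507,.018)).items(): print(n,p)
s1=lambda u,v,z:ray(S,260+(u+.5)/6-.5,215+(v+.5)/6-.5,z)
s2=lambda u,v,z:ray(S,95+(u+.5)/4.4-.5,150+(v+.5)/4.4-.5,z)
print("scene pegtip",s1(136,362,0),"pegtop",s1(137,287,.05),"gripTop corners",s1(380,80,.056),s1(270,152,.056),"rodin",s1(280,195,.045))
print("ledge",s2(682,235,.125),s2(443,28,.125))
E
```

```text
pegtop [0.6233 0.3325 0.05  ]
rodin [0.542  0.3125 0.048 ]
gripfar [0.5321 0.3056 0.056 ]
gripnear [0.4443 0.2848 0.056 ]
jar [0.5581 0.477  0.1   ]
FL [0.6375 0.1455 0.125 ]
FR [ 0.6735 -0.1787  0.125 ]
BL [0.7153 0.1548 0.125 ]
BR [ 0.7528 -0.1679  0.125 ]
oTL [0.9214 0.0012 0.064 ]
oTR [ 0.9343 -0.1144  0.064 ]
oR2 [ 0.7737 -0.1382  0.064 ]
gTL [0.9039 0.1501 0.064 ]
gTR [0.9184 0.0341 0.064 ]
ringO [ 0.666  -0.0881  0.018 ]
ringG [0.6538 0.0589 0.018 ]
scene pegtip [0.6232 0.3343 0.    ] pegtop [0.6256 0.3354 0.05  ] gripTop corners [0.4489 0.2747 0.056 ] [0.5262 0.2933 0.056 ] rodin [0.5314 0.3109 0.045 ]
ledge [0.6263 0.1457 0.125 ] [ 0.6672 -0.1794  0.125 ]
```

```bash
cat >> h.py <<'E'
from scipy.spatial.transform import Rotation as Ro
def down(yaw,flip=1,pitch=0):
    """tool down; rod direction = yaw; jaw axis perpendicular."""
    r=np.array([np.cos(yaw),np.sin(yaw),0]);x=np.array([0,0,-1.]);z=flip*np.array([-np.sin(yaw),np.cos(yaw),0])
    y=np.cross(z,x);M=np.column_stack([x,y,z])
    if pitch: M=Ro.from_rotvec(np.array([-np.sin(yaw),np.cos(yaw),0])*pitch).as_matrix()@M
    return Ro.from_matrix(M).as_quat()
E
python3 - <<'E'
from h import *
from bench import *
np.set_printoptions(precision=3,suppress=True)
d=pickle.load(open("f0.pkl","rb"));W=d["wrist"];V=W["view"];s=monitor.sense()
Rt=Ro.from_quat(s["ee_rot"]).as_matrix();c=-V[:3,:3].T@V[:3,3]
print("cam in tool",Rt.T@(c-s["position"]),"fwd in tool",Rt.T@V[2,:3],"\n",Rt)
for fl in(1,-1):
  for yaw in (.235,.11):
    for p in ((.49,.30,.2),(.49,.30,.012),(.45,-.1,.2),(.55,-.1,.03)):
      print(fl,yaw,p,kinematics.ik(p,down(yaw,fl)))
E
```

```text
cam in tool [-0.142  0.084  0.   ] fwd in tool [ 0.946 -0.324 -0.002] 
 [[-0.     0.962  0.271]
 [ 0.001  0.271 -0.962]
 [-1.     0.    -0.001]]
1 0.235 (0.49, 0.3, 0.2) [ 0.346  0.446  1.39  -0.     1.305 -1.46 ]
1 0.235 (0.49, 0.3, 0.012) [ 0.346  0.675  1.562 -0.     0.904 -1.46 ]
1 0.235 (0.45, -0.1, 0.2) [-0.474  0.201  1.729 -0.     1.212 -2.28 ]
1 0.235 (0.55, -0.1, 0.03) [-0.389  0.621  1.605 -0.     0.916 -2.195]
1 0.11 (0.49, 0.3, 0.2) [ 0.346  0.446  1.39  -0.     1.305 -1.335]
1 0.11 (0.49, 0.3, 0.012) [ 0.346  0.675  1.562 -0.     0.904 -1.335]
1 0.11 (0.45, -0.1, 0.2) [-0.474  0.201  1.729 -0.     1.212 -2.155]
1 0.11 (0.55, -0.1, 0.03) [-0.389  0.621  1.605 -0.     0.916 -2.07 ]
-1 0.235 (0.49, 0.3, 0.2) [ 0.346  0.446  1.39  -0.     1.305  1.681]
-1 0.235 (0.49, 0.3, 0.012) [ 0.346  0.675  1.562 -0.     0.904  1.681]
-1 0.235 (0.45, -0.1, 0.2) [-0.474  0.201  1.729 -0.     1.212  0.862]
-1 0.235 (0.55, -0.1, 0.03) [-0.389  0.621  1.605 -0.     0.916  0.946]
-1 0.11 (0.49, 0.3, 0.2) [ 0.346  0.446  1.39  -0.     1.305  1.806]
-1 0.11 (0.49, 0.3, 0.012) [ 0.346  0.675  1.562 -0.     0.904  1.806]
-1 0.11 (0.45, -0.1, 0.2) [-0.474  0.201  1.729 -0.     1.212  0.987]
-1 0.11 (0.55, -0.1, 0.03) [-0.389  0.621  1.605 -0.     0.916  1.071]
```

Run:
```python
from h import *
from bench import *
np.set_printoptions(precision=3,suppress=True)
yaw=.115
def go(cam,pitch,flip=1,yaw=yaw):
    q=down(yaw,flip,pitch);M=Ro.from_quat(q).as_matrix();p=np.array(cam)-M@np.array([-.142,.084,0])
    print("tcp",p,kinematics.ik(p,q));return p,q
p,q=go((.40,-.06,.21),-.75)
env.reach(p,q)
f=eyes.grab_frame("wrist");pickle.dump(f,open("w1.pkl","wb"))
cv2.imwrite("pics/w1.png",cv2.cvtColor(f["frame"],cv2.COLOR_RGB2BGR));print(monitor.sense()["clock"])
```

```text
tcp [ 0.557 -0.042  0.163] NoneTraceback (most recent call last):
  File "<stdin>", line 9, in <module>
bench.MotionError: the arm cannot take that pose within its joint ranges
```

Run:
```python
from h import *
from bench import *
np.set_printoptions(precision=3,suppress=True)
for yaw in (.115,0,-.15,-.3):
 for pitch in (-.75,-.6,-.5,-.4,-.3,-.2):
  for cam in ((.40,-.06,.21),(.36,-.04,.24),(.34,-.04,.28)):
    q=down(yaw,1,pitch);M=Ro.from_quat(q).as_matrix();p=np.array(cam)-M@np.array([-.142,.084,0])
    k=kinematics.ik(p,q)
    if k is not None: print(yaw,pitch,cam,p,k)
```

```text
0.115 -0.75 (0.34, -0.04, 0.28) [ 0.497 -0.022  0.233] [-0.492 -0.065  2.118  0.786  0.581 -2.738]
0.115 -0.6 (0.4, -0.06, 0.21) [ 0.549 -0.043  0.14 ] [-0.433  0.241  1.997  0.699  0.475 -2.68 ]
0.115 -0.6 (0.36, -0.04, 0.24) [ 0.509 -0.023  0.17 ] [-0.429  0.098  2.075  0.623  0.525 -2.591]
0.115 -0.6 (0.34, -0.04, 0.28) [ 0.489 -0.023  0.21 ] [-0.455 -0.014  2.068  0.538  0.636 -2.505]
0.115 -0.5 (0.4, -0.06, 0.21) [ 0.541 -0.044  0.126] [-0.415  0.27   1.961  0.504  0.526 -2.491]
0.115 -0.5 (0.36, -0.04, 0.24) [ 0.501 -0.024  0.156] [-0.409  0.13   2.041  0.456  0.577 -2.43 ]
0.115 -0.5 (0.34, -0.04, 0.28) [ 0.481 -0.024  0.196] [-0.433  0.02   2.037  0.404  0.688 -2.381]
0.115 -0.4 (0.4, -0.06, 0.21) [ 0.532 -0.045  0.112] [-0.399  0.3    1.927  0.351  0.59  -2.345]
0.115 -0.4 (0.36, -0.04, 0.24) [ 0.492 -0.025  0.142] [-0.391  0.164  2.009  0.322  0.64  -2.304]
0.115 -0.4 (0.34, -0.04, 0.28) [ 0.472 -0.025  0.182] [-0.412  0.056  2.008  0.292  0.749 -2.28 ]
0.115 -0.3 (0.4, -0.06, 0.21) [ 0.521 -0.046  0.099] [-0.383  0.332  1.894  0.231  0.663 -2.234]
0.115 -0.3 (0.36, -0.04, 
[... 4853 characters left out ...]
8  0.09   0.574 -1.762]
-0.3 -0.4 (0.34, -0.04, 0.28) [ 0.467 -0.079  0.182] [-0.448  0.057  2.007  0.091  0.684 -1.779]
-0.3 -0.3 (0.4, -0.06, 0.21) [ 0.517 -0.096  0.099] [-0.425  0.334  1.891  0.064  0.62  -1.743]
-0.3 -0.3 (0.36, -0.04, 0.24) [ 0.477 -0.076  0.129] [-0.421  0.199  1.978  0.058  0.668 -1.732]
-0.3 -0.3 (0.34, -0.04, 0.28) [ 0.457 -0.076  0.169] [-0.443  0.093  1.979  0.06   0.773 -1.751]
-0.3 -0.2 (0.4, -0.06, 0.21) [ 0.506 -0.093  0.088] [-0.422  0.367  1.859  0.037  0.717 -1.718]
-0.3 -0.2 (0.36, -0.04, 0.24) [ 0.466 -0.073  0.118] [-0.417  0.234  1.949  0.034  0.76  -1.71 ]
-0.3 -0.2 (0.34, -0.04, 0.28) [ 0.446 -0.073  0.158] [-0.438  0.13   1.953  0.036  0.861 -1.73 ]
```

Run:
```python
from h import *
from bench import *
np.set_printoptions(precision=3,suppress=True)
q=down(0,1,-.6);M=Ro.from_quat(q).as_matrix();p=np.array((.36,-.04,.24))-M@np.array([-.142,.084,0])
env.reach(p,q)
f=eyes.grab_frame("wrist");pickle.dump(f,open("w1.pkl","wb"))
cv2.imwrite("pics/w1.png",cv2.cvtColor(f["frame"],cv2.COLOR_RGB2BGR));s=monitor.sense();print(s["clock"],s["position"])
```

```text
2.3167 [ 0.51  -0.041  0.17 ]
```

View pics/w1.png

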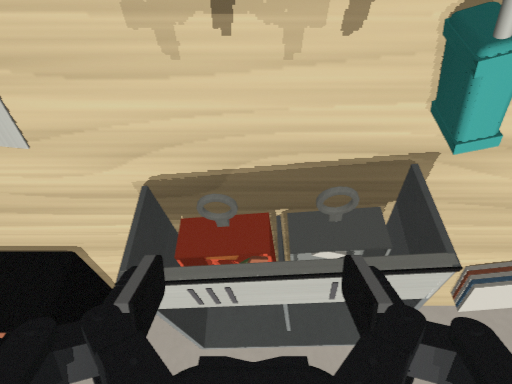

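The view under the ledge (image inverted, robot side up) shows the orange tray's ring at about (217,209) and the grey ring at about (338,202). Cropping closer.

Run:
```python
import cv2
a=cv2.imread("pics/w1.png")
cv2.imwrite("pics/w1c.png",cv2.resize(a[175:250,170:290],None,fx=6.5,fy=6.5,interpolation=cv2.INTER_CUBIC))
cv2.imwrite("pics/w1d.png",cv2.resize(a[150:310,110:470],None,fx=2.2,fy=2.2,interpolation=cv2.INTER_CUBIC))
```

```text
(no output)
```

View pics/w1c.png

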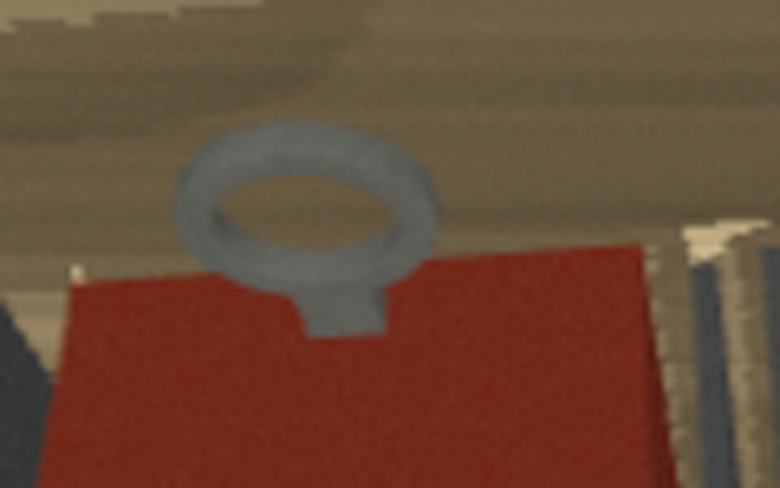

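View pics/w1d.png

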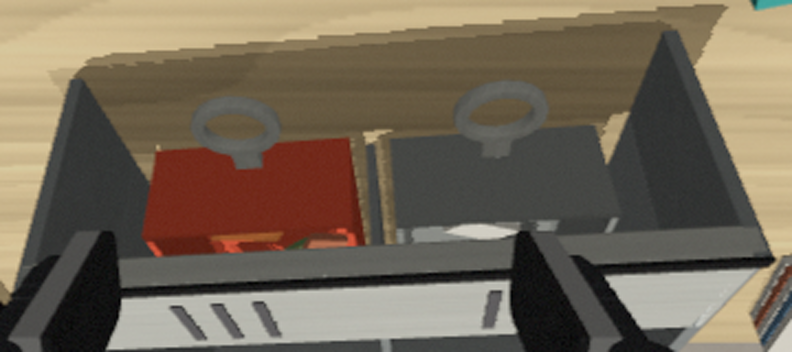

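Run:
```python
from h import *
from scipy.optimize import least_squares
np.set_printoptions(precision=4,suppress=True)
f=pickle.load(open("w1.pkl","rb"))
th=np.linspace(0,2*np.pi,180)
def circ(c,r,z):
    P=np.c_[c[0]+r*np.cos(th),c[1]+r*np.sin(th),np.full(180,z)]
    uv=np.array([proj(f,p) for p in P]);return (uv-[170,175]+.5)*6.5-.5
def m(c):
    o=np.vstack([circ(c,.026,.022),circ(c,.026,.014)]);a=circ(c,.018,.022);b=circ(c,.018,.014)
    return np.array([o[:,0].min(),o[:,0].max(),o[:,1].min(),max(a[:,0].min(),b[:,0].min()),min(a[:,0].max(),b[:,0].max()),max(a[:,1].min(),b[:,1].min()),min(a[:,1].max(),b[:,1].max())])
obs=np.array([173,440,122,214,397,173,250])
r=least_squares(lambda c:m(c)-obs,[.69,-.09],diff_step=1e-4);print(r.x,r.fun)
g=lambda u,v,z:ray(f,110+(u+.5)/2.2-.5,150+(v+.5)/2.2-.5,z)
# ledge lower front edge z=.11, side plate bottom front corners
print("strip/top edge R", g(770,257,.125), g(760,268,.125), g(20,290,.11))
print("tray wall bottom corners",ray(f,170+72.5/6.5-.5,175+285/6.5-.5,0),ray(f,170+640/6.5,175+246/6.5,0))
print("side plate feet",g(75,80,0),g(668,33,0))
f0=pickle.load(open("f0.pkl","rb"))
print(proj(f,[.6375,.1455,.125]),proj(f,[.6735,-.1787,.125]))
```

```text
[ 0.6887 -0.0863] [-3.4067  0.6883 -3.5467  1.4877  1.2821  5.4559 -1.5884]
strip/top edge R [0.6263 0.1459 0.125 ] [0.6376 0.1477 0.125 ] [ 0.7    -0.1908  0.11  ]
tray wall bottom corners [ 0.7424 -0.1446 -0.    ] [ 0.7284 -0.0187  0.    ]
side plate feet [ 0.6671 -0.1764 -0.    ] [0.6284 0.1436 0.    ]
[452.9141 271.5066] [117.9702 286.1005]
```

Run:
```python
from h import *
from bench import *
np.set_printoptions(precision=3,suppress=True)
q=down(.26,1);
env.reach((.46,.287,.23),q)
f=eyes.grab_frame("wrist");pickle.dump(f,open("w2.pkl","wb"))
b=cv2.cvtColor(f["frame"],cv2.COLOR_RGB2BGR)
cv2.imwrite("pics/w2.png",cv2.resize(b,None,fx=1.5,fy=1.5,interpolation=cv2.INTER_CUBIC));s=monitor.sense();print(s["clock"],s["position"])
```

```text
3.6333 [0.46  0.286 0.23 ]
```

View pics/w2.png

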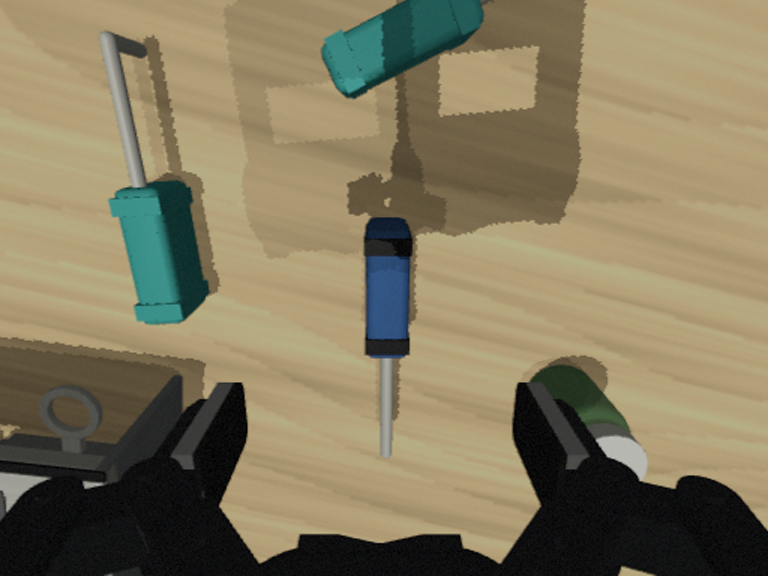

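Run:
```python
from h import *
np.set_printoptions(precision=4,suppress=True)
f=pickle.load(open("w2.pkl","rb"))
g=lambda u,v,z:ray(f,(u+.5)/1.5-.5,(v+.5)/1.5-.5,z)
n=g(388,237,.056);fa=g(387.5,357,.056);pk=g(386,454,.05);ri=g(387.5,360,.05)
print(n,fa,pk,ri,np.linalg.norm(fa-n),np.linalg.norm((pk-n)[:2]))
for a,b in((n,pk),(n,fa),(ri,pk)): print(np.arctan2(b[1]-a[1],b[0]-a[0]))
m=(n+fa)/2;y=np.arctan2(pk[1]-m[1],pk[0]-m[0]);print("mid",m,"yaw",y,"mid from peg",pk[:2]-.14*np.array([np.cos(y),np.sin(y)]))
print("jar",g(620,455,.1))
```

```text
[0.4455 0.2885 0.056 ] [0.5338 0.312  0.056 ] [0.6227 0.3349 0.05  ] [0.5392 0.3136 0.05  ] 0.09135666658886624 0.18314173052878874
0.2557502783110817
0.2600420782983435
0.2494562984577379
mid [0.4897 0.3003 0.056 ] yaw 0.25432414641342804 mid from peg [0.4872 0.2996]
jar [0.5444 0.4819 0.1   ]
```

The rod is at mid-grip (0.488,0.2995), yaw 0.255, and the sizes agree with the description. Grasping it.

Run:
```python
from h import *
from bench import *
np.set_printoptions(precision=4,suppress=True)
q=down(.255,1)
env.reach((.488,.2995,.13),q)
print(env.movel((.488,.2995,.014),velocity=.1,guard=15))
env.close_gripper(70)
s=monitor.sense();print(s["clock"],s["position"],s["finger_gap"],s["contact_force"])
env.movel((.488,.2995,.20),velocity=.12)
s=monitor.sense();print(s["clock"],s["position"],s["finger_gap"],s["contact_force"],s["ft_torque"])
f=eyes.grab_frame("wrist");pickle.dump(f,open("w3.pkl","wb"))
b=cv2.cvtColor(f["frame"],cv2.COLOR_RGB2BGR)
cv2.imwrite("pics/w3.png",cv2.resize(b,None,fx=1.5,fy=1.5,interpolation=cv2.INTER_CUBIC))
f=eyes.grab_frame("scene");pickle.dump(f,open("s3.pkl","wb"))
b=cv2.cvtColor(f["frame"],cv2.COLOR_RGB2BGR)
cv2.imwrite("pics/s3.png",b)
```

```text
False
5.9833 [0.4882 0.2995 0.0143] 0.3679285184757498 [-0.6612  0.1245  2.954 ]
7.6833 [0.4878 0.2994 0.1994] 0.3677828696236376 [ 0.1324  0.1501 -2.0592] [ 0.0316 -0.0243  0.0698]
```

View pics/w3.png

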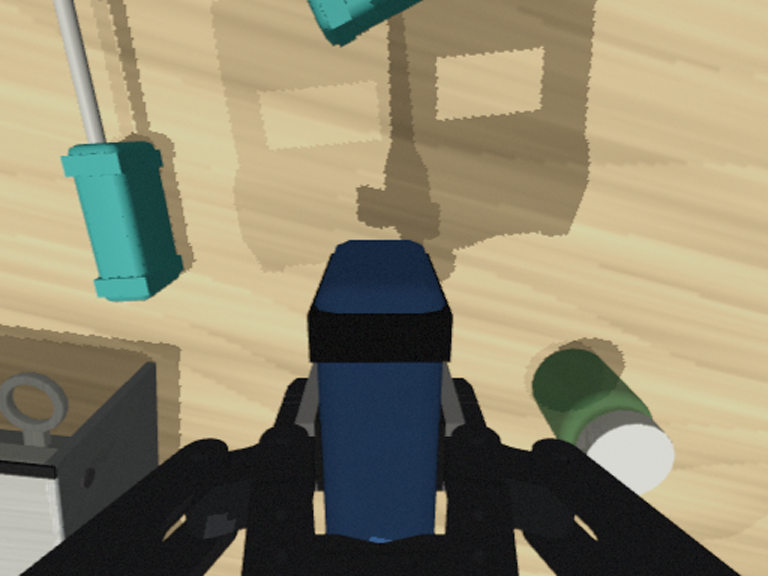

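View pics/s3.png

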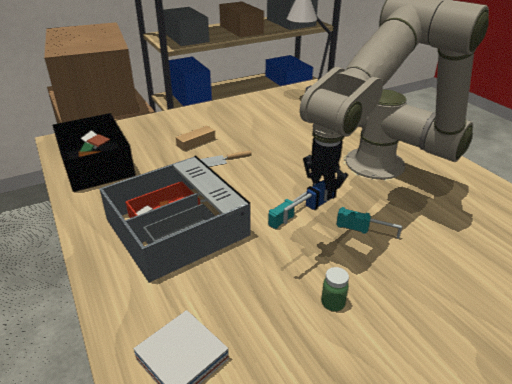

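The rod is held and lifted. I'll check the peg tip in the scene view against the prediction.

Run:
```python
from h import *
f=pickle.load(open("s3.pkl","rb"))
c,s=np.cos(.255),np.sin(.255)
for n,z,l in(("tip",.185,.14),("top",.235,.14),("rodstart",.23,.05)):
    u=proj(f,[.4878+l*c,.2994+l*s,z]);print(n,u,(u-[255,175])*7)
a=cv2.imread("pics/s3.png")
cv2.imwrite("pics/s3c.png",cv2.resize(a[175:245,255:355],None,fx=7,fy=7,interpolation=cv2.INTER_CUBIC))
```

```text
tip [285.10654722 223.53582858] [210.74583051 339.75080007]
top [285.95469288 207.94830312] [216.68285019 230.63812187]
rodstart [309.84226436 195.11250665] [383.89585054 140.78754654]
```

View pics/s3c.png

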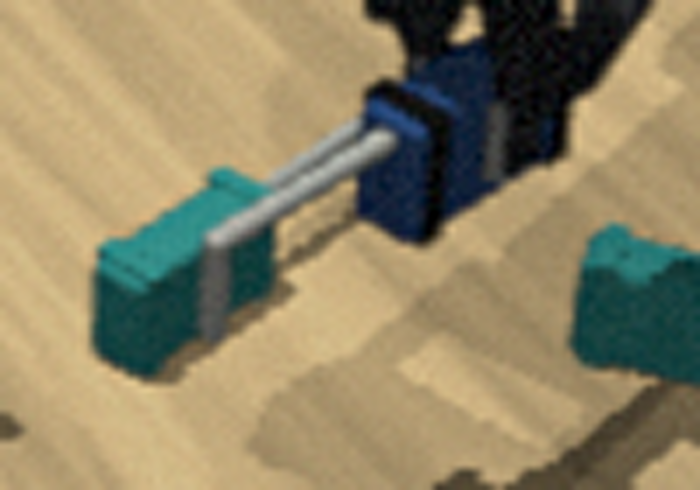

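Run:
```python
from h import *
from bench import *
np.set_printoptions(precision=4,suppress=True)
yaw=.116;q=down(yaw,1);d=np.array([np.cos(yaw),np.sin(yaw),0])
eye=np.array([.6887,-.0863,0]);T=eye-.14*d
def at(s,tip): return T+s*d+np.array([0,0,tip+.0143])
env.reach(at(-.13,.17),q)
print(env.movel(at(-.13,.034),velocity=.12,guard=10))
print(env.movel(at(0,.034),velocity=.08,guard=6))
s=monitor.sense();print(s["clock"],s["position"],at(0,.034),s["finger_gap"],s["contact_force"])
for n in("scene","top","wrist"):
    f=eyes.grab_frame(n);pickle.dump(f,open(n+"4.pkl","wb"))
    b=cv2.cvtColor(f["frame"],cv2.COLOR_RGB2BGR)
    cv2.imwrite(f"pics/{n}4.png",b)
    print(n,proj(f,eye+[0,0,.034]))
    if n=="scene": cv2.imwrite("pics/scene4c.png",cv2.resize(b[130:260,120:270],None,fx=5,fy=4.6,interpolation=cv2.INTER_CUBIC))
    if n=="top": cv2.imwrite("pics/top4c.png",cv2.resize(b[110:230,210:330],None,fx=5,fy=5,interpolation=cv2.INTER_CUBIC))
```

```text
False
False
12.4 [ 0.5494 -0.1025  0.0483] [ 0.5496 -0.1025  0.0483] 0.3633875298323988 [ 0.0935  0.0688 -2.0474]
scene [201.5475 193.1052]
top [277.2309 150.7008]
wrist [252.9123 421.0571]
```

View pics/scene4c.png

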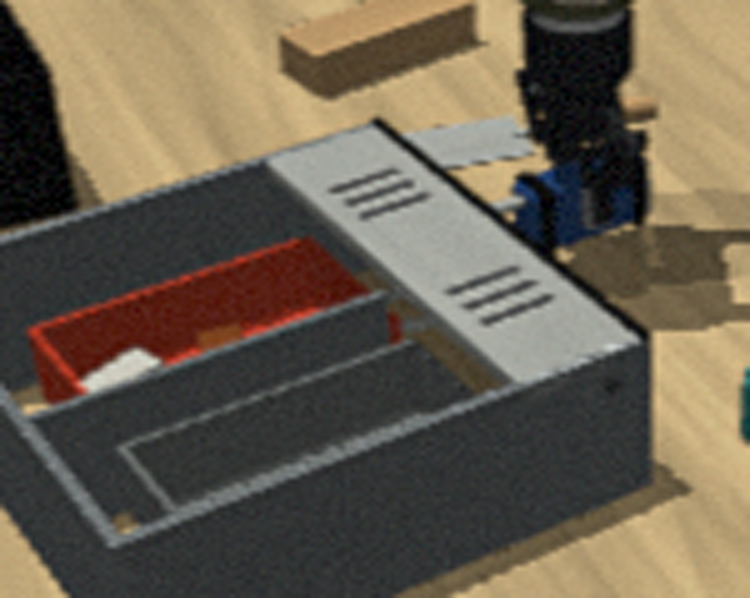

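View pics/top4c.png

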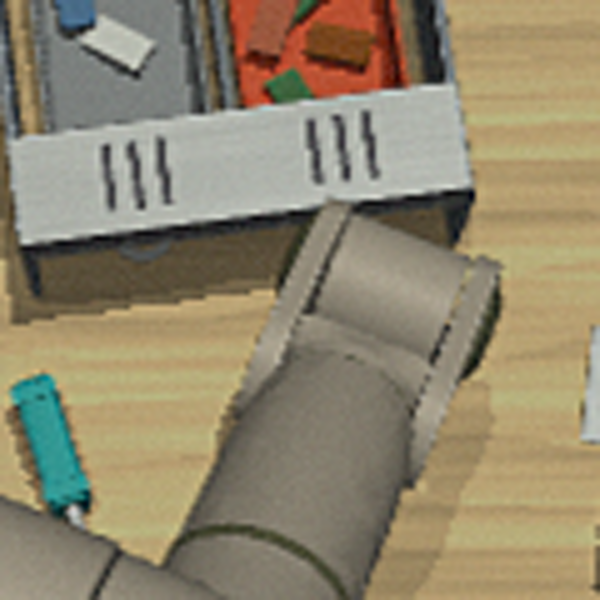

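The peg is hidden under the ledge as expected. The insertion met no contact and the trays are unmoved. Lowering under guard.

Run:
```python
from h import *
from bench import *
np.set_printoptions(precision=4,suppress=True)
p=monitor.sense()["position"]
T=np.array([.5496,-.1025,.0143+.004])
print(env.movel(T,velocity=.04,guard=4))
s=monitor.sense();print(s["clock"],s["position"],s["finger_gap"],s["contact_force"])
env.hold(.3)
```

```text
False
13.45 [ 0.5498 -0.1026  0.0185] 0.36893492760004415 [ 1.1024 -0.2997 -2.3038]
```

Run:
```python
from h import *
from bench import *
np.set_printoptions(precision=4,suppress=True)
yaw=.116;d=np.array([np.cos(yaw),np.sin(yaw),0]);T=np.array([.5496,-.1025,.0143+.004])
for s_ in(.02,.04,.062,.083):
    g=env.movel(T-s_*d,velocity=.04,guard=15)
    s=monitor.sense();print(s_,g,s["clock"],s["position"],s["finger_gap"],s["contact_force"])
    if g: break
for n in("scene","top","wrist"):
    f=eyes.grab_frame(n);pickle.dump(f,open(n+"5.pkl","wb"))
    b=cv2.cvtColor(f["frame"],cv2.COLOR_RGB2BGR)
    cv2.imwrite(f"pics/{n}5.png",b)
    if n=="scene": cv2.imwrite("pics/scene5c.png",cv2.resize(b[130:260,120:270],None,fx=5,fy=4.6,interpolation=cv2.INTER_CUBIC))
    if n=="top": cv2.imwrite("pics/top5c.png",cv2.resize(b[60:230,190:320],None,fx=4.5,fy=3.5,interpolation=cv2.INTER_CUBIC))
```

```text
0.02 False 14.4 [ 0.5296 -0.1049  0.0184] 0.36837818046554355 [ 0.0544  0.3895 -2.5526]
0.04 False 15.05 [ 0.5095 -0.1071  0.0183] 0.3654108335606835 [ 0.1165  0.2959 -1.3686]
0.062 False 15.75 [ 0.4877 -0.1096  0.0183] 0.3663846081020548 [-0.0343 -0.0477 -1.6501]
0.083 False 16.425 [ 0.4669 -0.1121  0.0183] 0.3672605599521554 [-0.3726  0.1687 -2.4114]
```

View pics/scene5c.png

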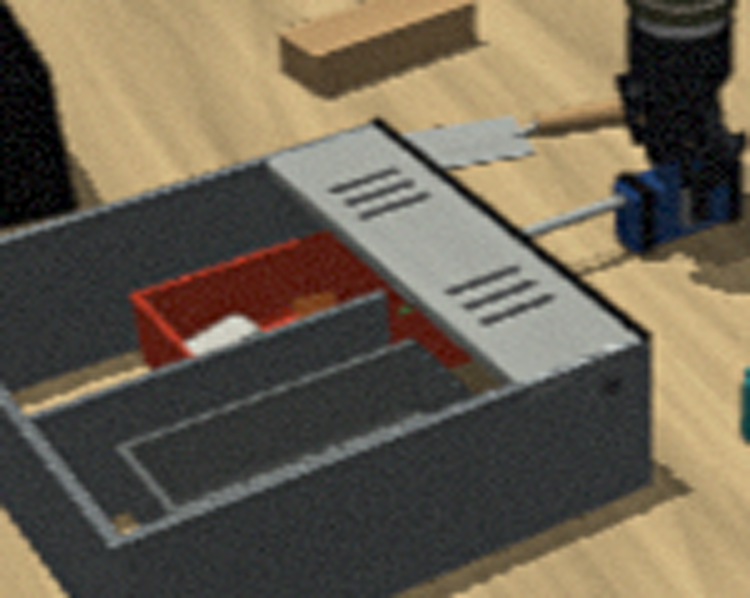

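View pics/top5c.png

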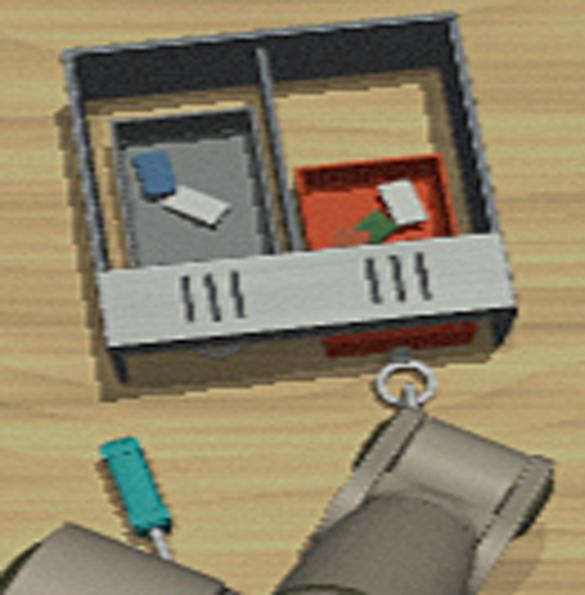

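View pics/wrist5.png

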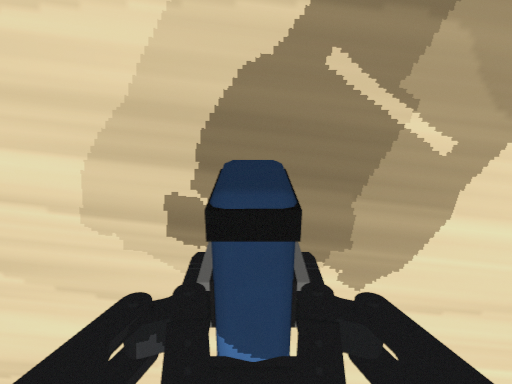

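```bash
python3 - <<'E'
from h import *
f=pickle.load(open("top5.pkl","rb"))
e=ray(f,190+405.5/4.5-.5,60+382.5/3.5-.5,.022);print(e)
d=np.array([np.cos(.116),np.sin(.116)]);print("eye x in ledge",(e[:2]-[.6475,-.0166])@d)
print("knife",ray(f,336,188,0),ray(f,333,225,.015))
E
python3 - <<'E'
from h import *
from bench import *
np.set_printoptions(precision=4,suppress=True)
p=monitor.sense()["position"];p[2]=.0138
print(env.movel(p,velocity=.02,guard=5))
s=monitor.sense();print(s["position"],s["contact_force"])
env.release();env.hold(.2)
p[2]=.16;env.movel(p,velocity=.1)
env.hold(.2)
env.reach((.36,-.13,.3),down(.116,1))
s=monitor.sense();print(s["clock"],s["position"],s["finger_gap"],s["contact_force"])
for n in("scene","top","wrist"):
    f=eyes.grab_frame(n);pickle.dump(f,open(n+"6.pkl","wb"))
    b=cv2.cvtColor(f["frame"],cv2.COLOR_RGB2BGR)
    cv2.imwrite(f"pics/{n}6.png",b)
E
```

```text
[ 0.62114951 -0.09465699  0.022     ]
eye x in ledge -0.03520771848803957
knife [ 0.54978347 -0.30848939  0.        ] [ 0.40682902 -0.28886886  0.015     ]
True
[ 0.4672 -0.1121  0.0143] [-1.4245  0.8001  4.7299]
20.175 [ 0.3602 -0.1299  0.299 ] 1.0012707172190538 [-0.2265 -0.0324 -0.4357]
```

View pics/scene6.png

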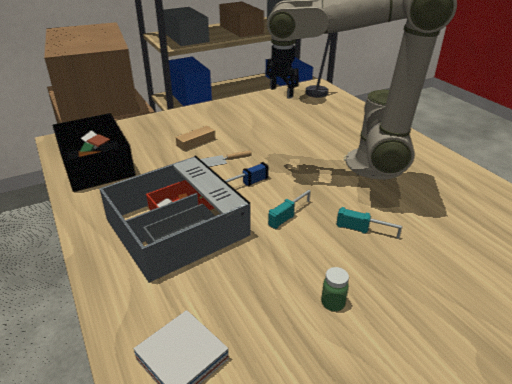

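View pics/wrist6.png

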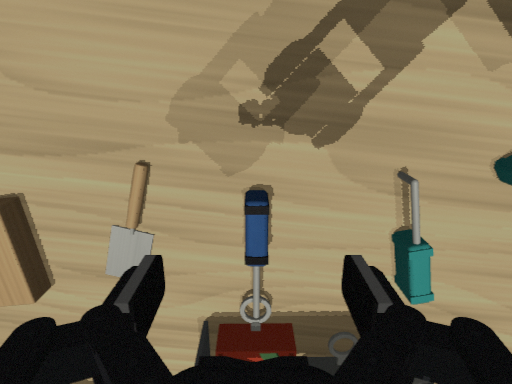

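View pics/top6.png

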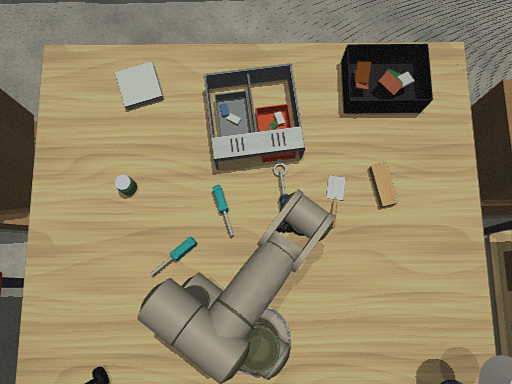

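The wrist view shows the rod flat on the bench with its peg in the orange ring at (255,311). The ring is clear of the ledge, and the grey tray, jar and block are where they were. Handing in.

Run:
```python
from h import *
from bench import *
f=pickle.load(open("wrist6.pkl","rb"));e=ray(f,255.5,311,.02);print(e,(e[:2]-[.6475,-.0166])@[np.cos(.116),np.sin(.116)])
print(job.hand_in())
```

```text
[ 0.62067861 -0.09409872  0.02      ] -0.03561084503463536
the job is handed in; nothing more can be done
None
```

The job is done and handed in; the system gives no verdict. I picked up the blue rod with black bands, reached it under the ledge and lowered its peg into the orange tray's eye. I pulled the tray out, set the rod down with its peg still in the eye, let go and backed off.

**Last checks:**
- **Orange eye:** its centre stands about 35 mm in front of the ledge edge, measured in both the top view (−35.2 mm) and the wrist view (−35.6 mm). The whole ring is visible clear of the ledge.
- **Rod:** it lies flat on the bench, and the gripper is open and well clear of everything.
- **Grey tray, jar and block:** they look unmoved in the images. I compared them by eye, not by measurement.
- **Time:** the clock read about 20 s of the 50 s allowed at the last reading before hand-in.

**Weaker points:** the peg going into the eye was hidden under the ledge, so I inferred it from position and the lack of contact. The pull showed no clear reading of the 2.5 N drag; the images afterwards confirmed that the tray had moved with the hook. The guarded set-down stopped at bench contact, as intended. Other checks did not disagree by more than about 3 mm.

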